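# Latch the intake-filter cartridge onto the air port

### The job

Fit the loose air-filter cartridge into its holder and latch it: lay it down in the cradle with its hook towards the sealing face and slide it up until you feel it rest on the seal, throw the latch lever forward and put the wire loop down behind the hook, then swing the lever back over its dead centre until it lies fully down and the cartridge is drawn tight against the seal. Work the latch by hand force, without ramming the seal or forcing the latch against its stops, and leave the other things on the bench where they stand.

Things in the scene. Friction and masses are not known exactly. Their poses are not given: they have to be found in the camera images.
- holder: Aluminium filter holder screwed to the bench: base plate 80 x 240 x 8 mm (own y -128..112). Its y runs along it, z up; origin on the bench, midway in x. On the +y half a port block (x -30..30, y 33..108, top z 34) with a brass hose barb at its far end, the latch on top and the sprung sealing face before it; on the -y half the open cradle.
- cradle_seat (a point): Where the cartridge's origin lies when home (holder x 0, y -45, z 8, on the base plate). The cradle has two pairs of cheeks, at holder y -18..14 and -114..-90: inner faces at x -26 and +26 up to z 26, flared lead-ins to z 36. Between y -90 and -18 nothing stands beside the seat. No end stop at -y.
- seal_face (a joint): How far the sprung sealing face is pushed in, m: 0 free, 10 N per mm, up to 11 mm. The face (holder x -23..23, z 11..41, a tongue x -12..12 up to z 71) looks to -y in front of the port block. It is shimmed to suit its seal: free it stands somewhere between holder y 16 and 22, which is not measured; feel for it. A cartridge that just touches it has its origin at y -54 to -48.
- cartridge: The loose filter cartridge, 48 x 140 x 63 mm, about 0.4 kg: an aluminium head (48 wide, 34 high, own y 20..70, front face at y 70) with a steel hook on top, a clear tube round a white pleated filter, an aluminium end cap (48 wide, 34 high, y -70..-40). Origin: centre of its underside; +y to the front face, z up.
- tube_grip (a point): Point on the axis of the cartridge's clear tube: 33 mm diameter, cartridge y -40..20; this point is at x 0, y -10, z 17. Take the cartridge here from above, across the tube.
- hook_seat (a point): Where the bar's centre lies when hooked: cartridge x 0, y 46, z 38, 4 mm over the head's top. The hook: x -12..12, y 49.5..70, z 34..49 (to 63 from y 58 on), its nose overhangs the seat (y 46.3..54, z 44.2..49). To pass the nose the bar must come down at y 42 or less, on to the head's top, which reaches back to y 20; the lever then draws it forward under the nose.
- latch_lever (a joint): Lever angle, rad. 0: closed, lying level towards the holder's +y on a rubber stop. Grows as the lever rises and swings over towards -y; 1.9: stopped, leaning over the cradle. Stiff (0.22 N m): it stays where it is left. Hooked, it pulls from 0.8 to 1.3 rad down (as the seal is set), hardest at 0.4 to 0.8 (6 to 13 N at the grip); dead centre is near 0.15, and it must be pushed on down to its stop.
- lever_hinge (a point): Middle of the lever's hinge axis, which lies along the holder's x, at holder y 45, z 46. The lever: a steel plate 22 mm wide, then a black grip 26 mm wide and 13 mm thick, 42 to 88 mm from the hinge, in the plane through the hinge. The loop reaches behind the hook only with the lever over about 1.6; how far depends on how close the cartridge is to the seal.
- lever_grip (a point): Middle of the grip's face that looks up when the lever is closed and towards the cradle (-y) when it stands up: 70 mm from the hinge, 6.5 mm off the lever's middle plane.
- latch_loop (a joint): Angle of the wire loop on the lever, rad: 0 when latched; 2.75 (its limit) folded back to about 0.35 rad from the lever, on the grip's cradle side. Its hinge rubs: within about 50 degrees of upright the loop stays as it is put, flatter it falls.
- loop_bar (a point): Middle of the loop's end bar: steel, 7 mm thick, 28 mm long along the holder's x, between wire legs 5 mm thick at x -19 and +19. The bar's centre is 60 mm from the loop's pin; the pin sits on the lever 16 mm from lever_hinge, 0.14 rad below the line hinge to grip (away from lever_grip's face).
- grease_jar: Bystander: a low white jar with a blue lid, 45 mm across, 36 mm high; origin under its centre.
- beaker_100: Bystander: an empty glass beaker, 55 mm across, 70 mm high; origin under its centre.
- flask_100: Bystander: a conical glass flask, 64 mm across, 114 mm high; origin under its centre.

How it is judged:
On the way, in this order (a step that is already met when the one before it is completed fails the run):
1. the cartridge lies in the cradle, level, hook towards the sealing face, and is held up against the seal (pressed in by 0.2 mm or more), with the latch open (x of cartridge in the frame of holder between -0.004 and 0.004 m and z of cartridge in the frame of holder between 0.005 and 0.0115 m and angle between the y axis of cartridge and the y axis of holder, either way round below 0.06 rad and angle between cartridge's own z axis and vertical below 0.06 rad and y of cartridge in the frame of holder above -0.056 m and value of joint seal_face above 0.0002 m and value of joint latch_lever above 0.8 rad), for 0.1 s.
2. the loop's bar lies down behind the hook, below its nose, with the lever still forward (x of cartridge in the frame of holder between -0.004 and 0.004 m and z of cartridge in the frame of holder between 0.005 and 0.0115 m and angle between the y axis of cartridge and the y axis of holder, either way round below 0.06 rad and angle between cartridge's own z axis and vertical below 0.06 rad and y of loop_bar in the frame of cartridge between 0.024 and 0.0478 m and z of loop_bar in the frame of cartridge between 0.034 and 0.0425 m and value of joint latch_lever above 1 rad), for 0.2 s.
At the end, for the whole second after the job is handed in: the lever lies fully down (under 0.035 rad), the bar is under the nose in the hook (within 3 mm of its seat along y), and the cartridge rests level in the cradle, drawn home with the seal pressed in by over 1.2 mm: origin at y -47.5 to -43.5 mm in the holder, within 4 mm sideways; nothing tipped (x of cartridge in the frame of holder between -0.004 and 0.004 m and z of cartridge in the frame of holder between 0.005 and 0.0115 m and angle between the y axis of cartridge and the y axis of holder, either way round below 0.06 rad and angle between cartridge's own z axis and vertical below 0.06 rad and y of loop_bar in the frame of cartridge between 0.043 and 0.0485 m and z of loop_bar in the frame of cartridge between 0.034 and 0.0425 m and value of joint latch_lever below 0.035 rad and y of cartridge in the frame of holder between -0.0475 and -0.0435 m and value of joint seal_face above 0.0012 m and linear speed of cartridge below 0.01 m/s and angle between each of grease_jar, beaker_100, flask_100's own z axis and vertical below 0.2 rad); the robot touches nothing.
It fails at once if the fingers press on the holder or its latch with more than 35 N (contact force between the fingers and holder above 35 N).
It fails at once if the cartridge is rammed into the seal: seal pressed in by 2.3 mm or more (23 N) before the loop is down (value of joint seal_face above 0.0023 m and value of joint latch_loop above 2.1 rad).
It fails at once if the grease jar is pushed more than 25 mm or tipped (distance of grease_jar from where it was at the start of the episode above 0.025 m or angle between grease_jar's own z axis and vertical above 0.5 rad).
It fails at once if the beaker is pushed more than 25 mm or tipped (distance of beaker_100 from where it was at the start of the episode above 0.025 m or angle between beaker_100's own z axis and vertical above 0.5 rad).
It fails at once if the flask is pushed more than 25 mm or tipped (distance of flask_100 from where it was at the start of the episode above 0.025 m or angle between flask_100's own z axis and vertical above 0.5 rad).
It also fails if it takes over 61 s, if anything falls off the work surface, if the arm or the gripper's body presses on something with over 40 N, if the wrist force passes 120 N, or if a joint passes its speed limit or range.

### The arm

A 6-joint arm with a two-finger parallel gripper is mounted at the origin on a cart in front of the work surface, level with it; the furniture and walls round the work are solid. World frame = base frame: x ahead of the robot, y to its left, z up, the work surface at z = 0. Lengths are in m, angles in rad, forces in N, time in s.
With the tool pointing down it reaches from about 0.25 to 0.775 m from the base axis. Payload 8.9 kg.
Tool frame: the origin (TCP) lies between the finger pads; the fingertips stand robot.tip_extent ahead of it and the grasp point (between the pads) lies 11 mm behind it (robot.tip_extent is the distance from the TCP to the fingertips, in m); z points along the fingers, y is the line along which they close (so a half turn about z gives the same grasp; the last joint's range is limited). The gripper opens to 85 mm and grips with 20 to 120 N. Pads are 22 mm wide; open, the fingers measure 114 mm over their backs; the gripper's body (76 mm by 85 mm) begins 54 mm behind the grasp point. The pads swing forward as they close: fully open they stand 13 mm farther back than shut.
Start: joints at [1.163, 0.291, -0.153, 1.127, 0, 1.431], TCP at [0.139, 0.506, 0.239] pointing down, gripper open.
Joint ranges: [-2.52, 2.52], [-0.91, 1.74], [-1.3, 1.37], [-1.96, 2.02], [-1.52, 1.47], [-3.14, 3.14]. Speed limits (rad/s): [2.22, 2.22, 2.79, 3.14, 3.14, 3.14].

### API

Orientations are given as a unit quaternion [w, x, y, z].
In Python, from station import robot, vision, ticket gives the robot as it stands.
- The arm moves only by the tool play_rows, never from a script. Its argument "moves" is a list of rows, each an object with "slide": the shift along the tool's x, y, z as a fraction of full scale, a list of three; "spin": the turn about the tool's z as a fraction of full scale; "grip": the closure, from 0 (fully open) to 1 (shut). In form: [{"slide": [dx, dy, dz], "spin": spin, "grip": grip}, ...]. A call has 1 to 12 rows; each row is the pose to reach, as a shift and turn from the pose commanded when the call began, along the tool's axes at that moment, turning the shorter way round; what a row does not reach only later rows make up. Full scale, the value 1, is 50 cm for a shift and 180 degrees for a turn. A row lasts 1/12 s, in which the tool goes at most 41.7 mm and 7.16 degrees, less where a joint would pass 70% of its speed; a pose out of reach is approached as far as the arm can. A call with a number of a shift or a turn outside -1 to 1 is refused whole. A call with a gripper value outside its range is refused whole. The fingers move at their own pace and stop on an object; "squeeze" is the grip in N (left out, the last holds). Time passes only in rows, so rows that repeat a pose let the fingers close. It gives the time, the measured TCP pose, the force, the opening and the grip force at its end, in the units of the state.
- robot.read_state(): the state, without advancing time (a new reading comes with each control period).
- vision.snapshot(name): name is "scene" or "top"; returns the picture (420x560x3 uint8, red, green, blue); there is no depth.
- vision.camera_model(name): a dict with "fx", "fy", "cx", "cy" (pixels), "extrinsics" (4x4, takes a point from world to camera coordinates). Camera axes: x right, y up, looking along -z (the intrinsics and any distortion apply to the point x, -y, -z); pixel columns grow to the right and rows downward; lengths in m; the calibration is good to about 2 mm. A picture is of the moment at which its call begins. camera_model takes no time and is no camera call.
- ticket.hand_in(): hands the job in; it is judged then, once.
The state is a dict: "time_s": time; "joint_positions": joint angles; "dq": joint speeds; "joint_efforts": joint torques, N m; "tcp_pos": TCP position; "eef_rot": TCP orientation; "force": force on the tool from outside, world axes, zero at the start; "wrist_torque": the same for the moment, N m; "opening": finger opening in m; "grasp_force": force on a finger pad.
Only numpy, scipy, OpenCV 4.12 (cv2) and the standard library are available. Lean on these libraries where they do the work, as an engineer would, in place of code of your own. Each camera call takes 0.05 s, during which the arm holds its last target. There are 200 camera calls.

## Working session

There is one attempt and no reset: what is moved stays moved. The work goes in short steps, Python scripts to look and compute and a tool call to move; the robot and the scene stay as the last step left them, time stands still between calls to the robot, and variables do not carry over. Pictures are saved under pics/ and viewed, at most 10 in all, crops included, and the job is handed in when it is done.

Besides the shell and the picture viewer there is one more tool, called as a command line: name --argument value ..., lists and objects as JSON in quotes. play_rows: Moves the arm, as the interface text tells. Its arguments: {"type":"object","properties":{"moves":{"type":"array","items":{"type":"object","properties":{"slide":{"type":"array","items":{"type":"number"}},"spin":{"type":"number"},"grip":{"type":"number"}}}},"squeeze":{"type":"number"}},"required":["moves"]}

```bash
ls; mkdir -p pics; python3 - <<'E'
from station import robot, vision, ticket
import cv2,numpy as np
for n in("scene","top"):
    im=vision.snapshot(n); cv2.imwrite(f"pics/{n}0.png",im[:,:,::-1]); m=vision.camera_model(n)
    print(n,{k:(np.round(v,4).tolist()) for k,v in m.items()})
print(robot.read_state(), robot.tip_extent)
E
```

```text
pics
scene {'fx': 411.9101, 'fy': 411.9101, 'cx': 274.552, 'cy': 214.2144, 'extrinsics': [[-0.4924, -0.8704, -0.0041, 0.3266], [0.594, -0.3395, 0.7293, -0.3986], [-0.6362, 0.3566, 0.6842, -0.5994], [0.0, 0.0, 0.0, 1.0]]}
top {'fx': 379.1885, 'fy': 379.1885, 'cx': 278.9189, 'cy': 204.894, 'extrinsics': [[-0.0141, -0.9998, 0.0154, 0.0404], [0.9861, -0.0114, 0.1659, -0.5964], [-0.1657, 0.0175, 0.986, -0.9568], [0.0, 0.0, 0.0, 1.0]]}
{'time_s': 0.1, 'joint_positions': array([ 1.16265110e+00,  2.91183233e-01, -1.54028700e-01,  1.12671482e+00,
        5.38097450e-06,  1.43152275e+00]), 'dq': array([ 0.00026215, -0.00335355,  0.00371796,  0.00163382,  0.00244324,
        0.00015447]), 'joint_efforts': array([ 1.77466794e-03, -5.37978458e+01,  3.31919646e+01,  9.21932951e-03,
       -2.09894574e-04, -1.00376531e-05]), 'tcp_pos': array([0.13929349, 0.50579387, 0.23881915]), 'eef_rot': array([-1.55370040e-04,  1.34031225e-01,  9.90976948e-01, -5.43445711e-04]), 'force': array([-0.1510288 , -0.9558448 ,  0.54803106]), 'wrist_torque': array([ 0.01722274, -0.03633453, -0.01284132]), 'grasp_force': 0.0, 'opening': 0.08542645923908648} 0.008
```

View pics/scene0.png

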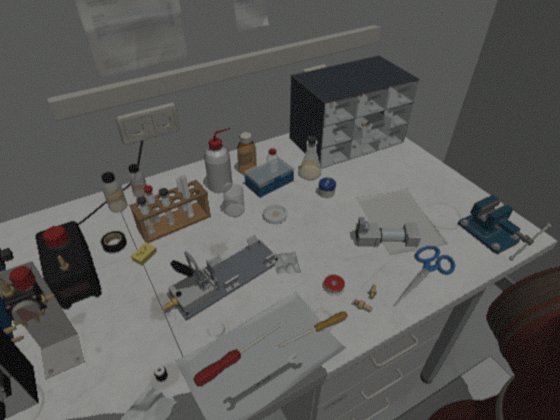

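View pics/top0.png

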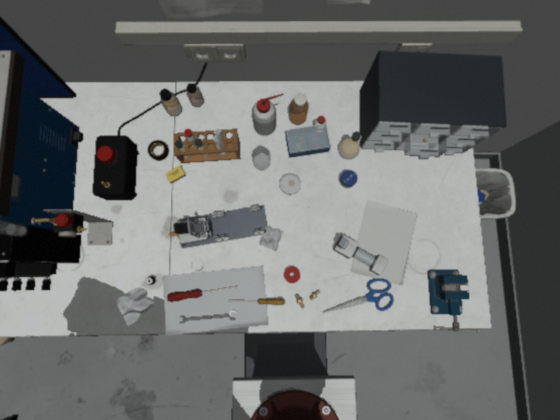

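The scene view shows the holder near (225,278) and the cartridge near (388,233). The top view shows the holder at (222,226) with its barb at the left (170,234), and the cartridge at (358,255) with its head at the upper left.

```bash
cat > h.py <<'E'
import numpy as np,cv2
from station import robot,vision,ticket
def ray(n,uv):
    m=vision.camera_model(n);E=m["extrinsics"];R,t=E[:3,:3],E[:3,3]
    d=R.T@np.array([(uv[0]-m["cx"])/m["fx"],-(uv[1]-m["cy"])/m["fy"],-1]);return -R.T@t,d
def onz(n,uv,z):
    o,d=ray(n,uv);return o+d*(z-o[2])/d[2]
def proj(n,p):
    m=vision.camera_model(n);E=m["extrinsics"];c=E[:3,:3]@np.asarray(p)+E[:3,3]
    return np.array([m["cx"]+m["fx"]*c[0]/-c[2],m["cy"]+m["fy"]*c[1]/c[2]])
def tri(a,b):
    (o1,d1),(o2,d2)=ray("top",a),ray("scene",b)
    s=np.linalg.lstsq(np.c_[d1,-d2],o2-o1,rcond=None)[0];p,q=o1+d1*s[0],o2+d2*s[1]
    return (p+q)/2,np.linalg.norm(p-q)
def crop(im,x,y,w,h,k):
    c=im[y:y+h,x:x+w,::-1];c=cv2.resize(c,None,fx=k,fy=k,interpolation=cv2.INTER_CUBIC)
    return np.clip(255*(c/255.)**.6,0,255).astype(np.uint8)
E
python3 - <<'E'
from h import *
t=cv2.imread("pics/top0.png")[:,:,::-1];s=cv2.imread("pics/scene0.png")[:,:,::-1]
a=crop(t,160,195,130,60,6);cv2.imwrite("pics/c1.png",a)
b=crop(t,322,200,100,85,6);cv2.imwrite("pics/c2.png",b)
cv2.imwrite("pics/c3.png",crop(s,155,230,150,90,5))
E
```

```text
(no output)
```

View pics/c1.png

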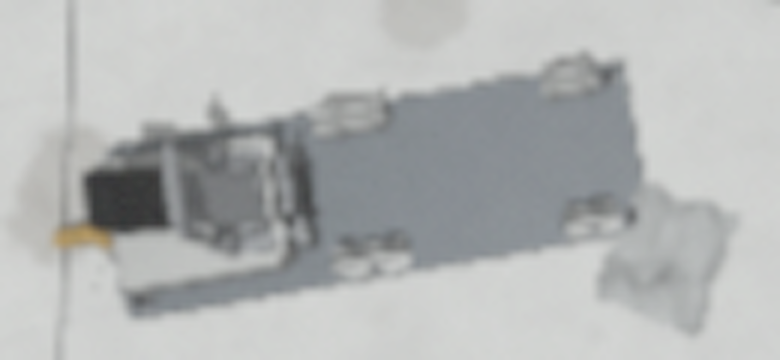

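View pics/c2.png

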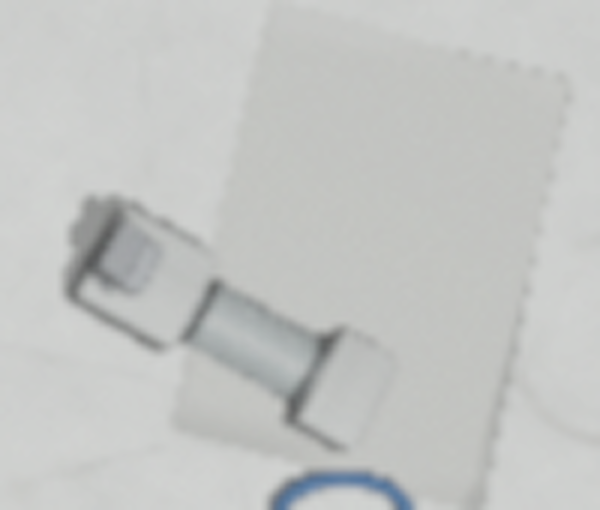

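View pics/c3.png

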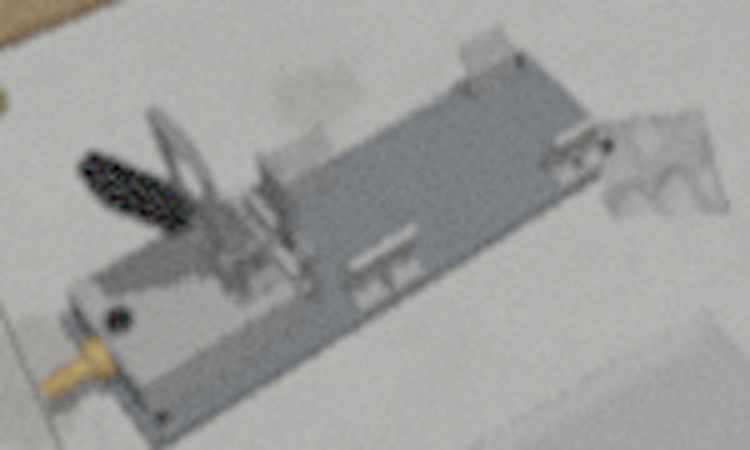

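c1 shows the plate corners at about (622,65), (643,230) and (135,315) in the 6x crop. c2 shows the cartridge head's top from (125,200) to (160,350), the end cap near (340,390) and the tube axis running (203,312) to (312,370). c3 shows the lever standing partly up, grip (85,165) to (185,215), with the loop folded back.

```bash
python3 - <<'E'
from h import *
f=lambda p,k,o:np.array(p)/k+np.array(o)-.5+.5/k
t=lambda p:f(p,6,(160,195)); c=lambda p:f(p,6,(322,200)); s=lambda p:f(p,5,(155,230))
# plate corners in top and scene
A=onz("top",t((623,63)),.008);B=onz("top",t((645,228)),.008);C=onz("top",t((135,316)),.008)
print("plate top",A,B,C,np.linalg.norm(A-B),np.linalg.norm(B-C))
A2=onz("scene",s((520,48)),.008);B2=onz("scene",s((603,163)),.008);C2=onz("scene",s((162,443)),.008)
print("plate scene",A2,B2,C2,np.linalg.norm(A2-B2),np.linalg.norm(B2-C2))
# plate mask in top
im=cv2.imread("pics/top0.png").astype(int)
m=((im[:,:,0]-im[:,:,2]>8)&(im.sum(2)<480)&(im.sum(2)>250)).astype(np.uint8);m[:,:160]=0;m[:,290:]=0;m[:195]=0;m[255:]=0
n,l,st,ce=cv2.connectedComponentsWithStats(m);k=1+st[1:,4].argmax();print(st[k])
h=cv2.convexHull(np.argwhere(l==k)[:,::-1].astype(np.int32));print(cv2.approxPolyDP(h,2,True)[:,0].tolist())
r=cv2.minAreaRect(h);P=np.array([onz("top",q,.008) for q in cv2.boxPoints(r)]);print(r,P.round(4).tolist())
# cartridge
for p,z in (((203,312),.017),((312,370),.017),((125,200),.034),((70,290),.034),((205,255),.034),((160,350),.034),((395,360),.034),((345,450),.034)):print(p,onz("top",c(p),z).round(4))
E
```

```text
plate top [0.60379522 0.07480203 0.008     ] [0.52755874 0.0653581  0.008     ] [0.49075767 0.29538906 0.008     ] 0.07681919672201296 0.23295612650475017
plate scene [0.60639429 0.07453369 0.008     ] [0.52718202 0.07530305 0.008     ] [0.48903331 0.2939288  0.008     ] 0.07921600656832742 0.22192913581730345
[ 185  208   82   39 1272]
[[263, 208], [266, 224], [252, 235], [185, 246], [208, 215], [247, 208]]
((223.96304321289062, 225.8856658935547), (27.626863479614258, 83.62818145751953), 80.21759033203125) [[0.5668, 0.3021, 0.008], [0.6036, 0.0764, 0.008], [0.5281, 0.0642, 0.008], [0.4924, 0.2873, 0.008]]
(203, 312) [ 0.4724 -0.1721  0.017 ]
(312, 370) [ 0.446  -0.2198  0.017 ]
(125, 200) [ 0.5217 -0.136   0.034 ]
(70, 290) [ 0.4822 -0.11    0.034 ]
(205, 255) [ 0.4968 -0.1705  0.034 ]
(160, 350) [ 0.4554 -0.1487  0.034 ]
(395, 360) [ 0.4496 -0.2523  0.034 ]
(345, 450) [ 0.4109 -0.2279  0.034 ]
```

```bash
cat >> h.py <<'E'
YAW=.16; HO=np.array([.5463,.1919,0]); HY=np.array([-np.sin(YAW),np.cos(YAW),0]); HX=np.array([np.cos(YAW),np.sin(YAW),0])
def hol(x,y,z): return HO+HX*x+HY*y+np.array([0,0,z])
def toh(p): d=np.asarray(p)-HO; return np.array([d@HX,d@HY,p[2]])
def go(p,ang=None):
    from scipy.spatial.transform import Rotation as Ro
    s=robot.read_state();q=s["eef_rot"];R=Ro.from_quat(np.r_[q[1:],q[0]]).as_matrix()
    a=np.arctan2(R[1,1],R[0,1]);sp=0 if ang is None else -(((ang-a+np.pi)%(2*np.pi))-np.pi)
    print("t%.2f"%s["time_s"],"slide",(R.T@(np.asarray(p)-s["tcp_pos"])/.5).round(4),"spin %.4f"%(sp/np.pi),"ang %.3f"%a,"tcp",s["tcp_pos"].round(4),"hol",toh(s["tcp_pos"]).round(4),"F",s["force"].round(1),"open %.4f gf %.1f"%(s["opening"],s["grasp_force"]))
E
python3 - <<'E'
from h import *
go((.300,.156,.22),-.55)
go((.460,-.193,.13),-.55)
# lever angle from both views
for a in np.arange(.5,1.9,.1):
    g=lambda r,o:proj("scene",hol(0,.045+r*np.cos(a)-o*np.sin(a),.046+r*np.sin(a)+o*np.cos(a)))
    G=lambda r,o:proj("top",hol(0,.045+r*np.cos(a)-o*np.sin(a),.046+r*np.sin(a)+o*np.cos(a)))
    print(round(a,1),((g(.088,0)-(155,230))*5).round(),((g(.042,0)-(155,230))*5).round(),((G(.088,0)-(160,195))*6).round(),((G(.042,0)-(160,195))*6).round())
E
```

```text
t0.10 slide [-0.4957 -0.589   0.0382] spin 0.5895 ang 1.302 tcp [0.1393 0.5058 0.2388] hol [-0.3518  0.3747  0.2388] F [-0.2 -1.   0.5] open 0.0854 gf 0.0
t0.10 slide [-0.9897 -1.1767  0.2188] spin 0.5895 ang 1.302 tcp [0.1393 0.5058 0.2388] hol [-0.3518  0.3747  0.2388] F [-0.2 -1.   0.5] open 0.0854 gf 0.0
0.5 [ 44. 265.] [149. 247.] [ 48. 217.] [156. 206.]
0.6 [ 51. 246.] [152. 239.] [ 54. 213.] [160. 204.]
0.7 [ 60. 227.] [157. 230.] [ 63. 209.] [164. 202.]
0.8 [ 72. 208.] [162. 221.] [ 73. 205.] [169. 200.]
0.9 [ 85. 189.] [168. 213.] [ 86. 201.] [175. 198.]
1.0 [100. 171.] [175. 204.] [100. 196.] [182. 196.]
1.1 [117. 153.] [182. 196.] [116. 192.] [189. 194.]
1.2 [135. 136.] [190. 189.] [134. 188.] [197. 192.]
1.3 [153. 120.] [199. 181.] [153. 183.] [206. 190.]
1.4 [173. 106.] [208. 175.] [173. 179.] [215. 188.]
1.5 [193.  93.] [217. 169.] [194. 175.] [225. 186.]
1.6 [214.  81.] [226. 163.] [216. 171.] [235. 185.]
1.7 [234.  72.] [236. 158.] [238. 168.] [245. 183.]
1.8 [254.  64.] [245. 155.] [260. 165.] [255. 182.]
```

play_rows --moves '[{"slide": [-0.496, -0.589, 0.038], "spin": 0.589, "grip": 0}, {"slide": [-0.496, -0.589, 0.038], "spin": 0.589, "grip": 0}, {"slide": [-0.496, -0.589, 0.038], "spin": 0.589, "grip": 0}, {"slide": [-0.496, -0.589, 0.038], "spin": 0.589, "grip": 0}, {"slide": [-0.496, -0.589, 0.038], "spin": 0.589, "grip": 0}, {"slide": [-0.496, -0.589, 0.038], "spin": 0.589, "grip": 0}, {"slide": [-0.496, -0.589, 0.038], "spin": 0.589, "grip": 0}, {"slide": [-0.496, -0.589, 0.038], "spin": 0.589, "grip": 0}, {"slide": [-0.496, -0.589, 0.038], "spin": 0.589, "grip": 0}, {"slide": [-0.496, -0.589, 0.038], "spin": 0.589, "grip": 0}, {"slide": [-0.496, -0.589, 0.038], "spin": 0.589, "grip": 0}, {"slide": [-0.496, -0.589, 0.038], "spin": 0.589, "grip": 0}]'

```text
time_s: 1.1
tcp_pos: [0.3006, 0.1551, 0.2202]
eef_rot: [-0.0, 0.777, 0.63, -0.0]
force: [-0.4, 0.3, 0.1]
opening: 0.0857
grasp_force: 0.0
```

```bash
python3 -c "
from h import *
go((.460,-.193,.12),-.55)"
```

```text
t1.10 slide [-0.6155  0.4556  0.2003] spin 0.1089 ang -0.208 tcp [0.3006 0.1551 0.2202] hol [-0.2484  0.0029  0.2202] F [-0.4  0.3  0.1] open 0.0857 gf 0.0
```

play_rows --moves '[{"slide": [-0.615, 0.455, 0.05], "spin": 0.109, "grip": 0}, {"slide": [-0.615, 0.455, 0.05], "spin": 0.109, "grip": 0}, {"slide": [-0.615, 0.455, 0.05], "spin": 0.109, "grip": 0}, {"slide": [-0.615, 0.455, 0.05], "spin": 0.109, "grip": 0}, {"slide": [-0.615, 0.455, 0.05], "spin": 0.109, "grip": 0}, {"slide": [-0.615, 0.455, 0.05], "spin": 0.109, "grip": 0}, {"slide": [-0.615, 0.455, 0.05], "spin": 0.109, "grip": 0}, {"slide": [-0.615, 0.455, 0.2], "spin": 0.109, "grip": 0}, {"slide": [-0.615, 0.455, 0.2], "spin": 0.109, "grip": 0}, {"slide": [-0.615, 0.455, 0.2], "spin": 0.109, "grip": 0}, {"slide": [-0.615, 0.455, 0.2], "spin": 0.109, "grip": 0}, {"slide": [-0.615, 0.455, 0.2], "spin": 0.109, "grip": 0}]'

```text
time_s: 2.1
tcp_pos: [0.4618, -0.1902, 0.1184]
eef_rot: [-0.002, 0.871, 0.492, -0.001]
force: [-0.1, 0.4, -0.0]
opening: 0.0855
grasp_force: 0.0
```

```bash
python3 - <<'E'
from h import *
go((.460,-.193,.012),-.55)
a=crop(vision.snapshot("top"),322,200,100,85,4);b=crop(vision.snapshot("scene"),330,180,110,85,4)
cv2.imwrite("pics/d.png",np.hstack([a[:340],b[:340,:400]]))
for p in((.460,-.193,.12),(.460,-.193,.017)):print((proj("top",p)-(322,200))*4,(proj("scene",p)-(330,180))*4+(400,0))
E
```

```text
t2.10 slide [-0.0066  0.0007  0.2127] spin 0.0024 ang -0.542 tcp [ 0.4618 -0.1902  0.1184] hol [-0.1443 -0.3638  0.1184] F [-0.1  0.4 -0. ] open 0.0855 gf 0.0
[205.46348668 218.96747251] [679.87688108  84.88057784]
[165.47524465 224.52241309] [643.36596705 219.12297045]
```

View pics/d.png

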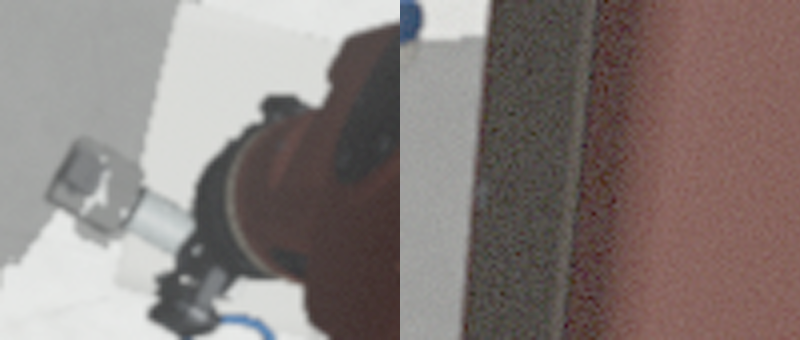

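The left half shows the open fingers straddling the clear tube, with the tube at (160,220) and a finger at (185,305). The scene view is blocked by the arm. Descending.

play_rows --moves '[{"slide": [-0.006, 0, 0.05], "spin": 0, "grip": 0}, {"slide": [-0.006, 0, 0.1], "spin": 0, "grip": 0}, {"slide": [-0.006, 0, 0.15], "spin": 0, "grip": 0}, {"slide": [-0.006, 0, 0.19], "spin": 0, "grip": 0}, {"slide": [-0.006, 0, 0.212], "spin": 0, "grip": 0}, {"slide": [-0.006, 0, 0.212], "spin": 0, "grip": 0}, {"slide": [-0.006, 0, 0.212], "spin": 0, "grip": 0.3}, {"slide": [-0.006, 0, 0.212], "spin": 0, "grip": 0.6}, {"slide": [-0.006, 0, 0.212], "spin": 0, "grip": 0.8}, {"slide": [-0.006, 0, 0.212], "spin": 0, "grip": 0.8}, {"slide": [-0.006, 0, 0.212], "spin": 0, "grip": 0.8}, {"slide": [-0.006, 0, 0.212], "spin": 0, "grip": 0.8}]' --squeeze 40

```text
time_s: 3.2
tcp_pos: [0.4618, -0.1926, 0.0154]
eef_rot: [0.001, 0.87, 0.493, 0.0]
force: [-2.0, 1.4, 10.1]
opening: 0.0314
grasp_force: 38.9
```

```bash
python3 -c "
from h import *
go((.460,-.193,.12),-.55)"
```

```text
t3.20 slide [-0.0025 -0.0025 -0.2092] spin 0.0031 ang -0.540 tcp [ 0.4618 -0.1926  0.0154] hol [-0.1446 -0.3662  0.0154] F [-2.   1.4 10.1] open 0.0314 gf 38.9
```

play_rows --moves '[{"slide": [0, 0, -0.004], "spin": 0, "grip": 0.8}, {"slide": [0, 0, -0.008], "spin": 0, "grip": 0.8}, {"slide": [0, 0, -0.012], "spin": 0, "grip": 0.8}, {"slide": [0, 0, -0.016], "spin": 0, "grip": 0.8}, {"slide": [0, 0, -0.016], "spin": 0, "grip": 0.8}, {"slide": [0, 0, -0.016], "spin": 0, "grip": 0.8}]'

```text
time_s: 3.7
tcp_pos: [0.4613, -0.1925, 0.0223]
eef_rot: [0.0, 0.87, 0.493, -0.0]
force: [1.4, -1.0, -5.2]
opening: 0.0313
grasp_force: 40.1
```

```bash
python3 -c "
from h import *
print(hol(0,-.075,.11),onz('top',(348,178),.036));go(hol(0,-.075,.11),.16)"
```

```text
[0.55824887 0.11785795 0.11      ] [ 0.67140107 -0.15721434  0.036     ]
t3.70 slide [ 0.632  -0.1531 -0.1754] spin -0.2230 ang -0.540 tcp [ 0.4613 -0.1925  0.0223] hol [-0.1452 -0.3659  0.0223] F [ 1.4 -1.  -5.2] open 0.0313 gf 40.1
```

play_rows --moves '[{"slide": [0, 0, -0.06], "spin": 0, "grip": 0.8}, {"slide": [0, 0, -0.12], "spin": 0, "grip": 0.8}, {"slide": [0, 0, -0.175], "spin": 0, "grip": 0.8}, {"slide": [0.05, -0.012, -0.175], "spin": -0.02, "grip": 0.8}, {"slide": [0.12, -0.03, -0.175], "spin": -0.05, "grip": 0.8}, {"slide": [0.2, -0.048, -0.175], "spin": -0.08, "grip": 0.8}, {"slide": [0.28, -0.068, -0.175], "spin": -0.11, "grip": 0.8}, {"slide": [0.36, -0.087, -0.175], "spin": -0.14, "grip": 0.8}, {"slide": [0.44, -0.106, -0.175], "spin": -0.17, "grip": 0.8}, {"slide": [0.51, -0.124, -0.175], "spin": -0.195, "grip": 0.8}, {"slide": [0.57, -0.138, -0.175], "spin": -0.21, "grip": 0.8}, {"slide": [0.6, -0.145, -0.175], "spin": -0.223, "grip": 0.8}]'

```text
time_s: 4.7
tcp_pos: [0.554, 0.1058, 0.1095]
eef_rot: [-0.0, 0.646, 0.763, 0.001]
force: [-1.0, 0.2, -5.0]
opening: 0.0311
grasp_force: 42.1
```

play_rows --moves '[{"slide": [0.01, 0.01, 0], "spin": 0, "grip": 0.8}, {"slide": [0.01, 0.01, 0], "spin": 0, "grip": 0.8}, {"slide": [0.01, 0.01, 0], "spin": 0, "grip": 0.8}]'

```text
time_s: 4.95
tcp_pos: [0.5573, 0.1073, 0.1094]
eef_rot: [-0.0, 0.649, 0.761, -0.001]
force: [0.7, -1.1, -6.4]
opening: 0.0318
grasp_force: 42.1
```

```bash
python3 - <<'E'
from h import *
go(hol(0,-.075,.11),.16)
a=crop(vision.snapshot("top"),165,185,130,80,3);b=crop(vision.snapshot("scene"),150,170,130,150,3)
cv2.imwrite("pics/e.png",np.hstack([np.vstack([a,np.zeros((210,390,3),np.uint8)]),b]))
E
```

```text
t4.95 slide [ 0.0206  0.0052 -0.0012] spin -0.0003 ang 0.159 tcp [0.5573 0.1073 0.1094] hol [-0.0026 -0.0853  0.1094] F [ 0.7 -1.1 -6.4] open 0.0318 gf 42.1
```

View pics/e.png

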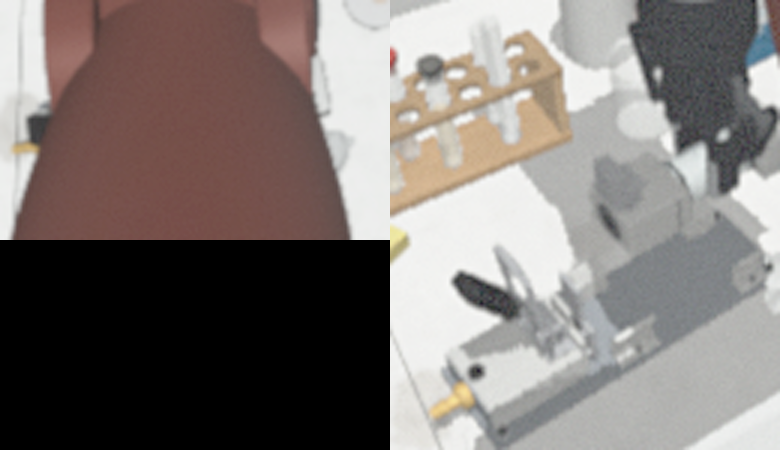

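The scene half shows the cartridge held level, hook towards the port block, above the cradle; the lever and loop are unchanged. Lowering by feel.

play_rows --moves '[{"slide": [0.02, 0.005, 0.02], "spin": 0, "grip": 0.8}, {"slide": [0.02, 0.005, 0.05], "spin": 0, "grip": 0.8}, {"slide": [0.02, 0.005, 0.08], "spin": 0, "grip": 0.8}, {"slide": [0.02, 0.005, 0.1], "spin": 0, "grip": 0.8}, {"slide": [0.02, 0.005, 0.112], "spin": 0, "grip": 0.8}, {"slide": [0.02, 0.005, 0.118], "spin": 0, "grip": 0.8}, {"slide": [0.02, 0.005, 0.122], "spin": 0, "grip": 0.8}, {"slide": [0.02, 0.005, 0.122], "spin": 0, "grip": 0.8}, {"slide": [0.02, 0.005, 0.122], "spin": 0, "grip": 0.8}]'

```text
time_s: 5.8
tcp_pos: [0.559, 0.1181, 0.0493]
eef_rot: [0.0, 0.648, 0.761, 0.0]
force: [0.4, 0.5, -4.5]
opening: 0.0314
grasp_force: 42.2
```

```bash
cat > st.py <<'E'
from h import *
import sys
go(hol(*[float(a) for a in sys.argv[1:4]]),.16)
s=robot.read_state();print("Fhol",(s["force"]@HX).round(2),(s["force"]@HY).round(2),"T",s["wrist_torque"].round(2))
E
python3 st.py 0 -.075 .0235
```

```text
t5.80 slide [-0.0002 -0.0015  0.0516] spin -0.0000 ang 0.160 tcp [0.559  0.1181 0.0493] hol [ 0.0007 -0.0749  0.0493] F [ 0.4  0.5 -4.5] open 0.0314 gf 42.2
Fhol 0.49 0.43 T [-0.09 -0.04  0.01]
```

play_rows --moves '[{"slide": [0, -0.001, 0.006], "spin": 0, "grip": 0.8}, {"slide": [0, -0.001, 0.012], "spin": 0, "grip": 0.8}, {"slide": [0, -0.001, 0.018], "spin": 0, "grip": 0.8}, {"slide": [0, -0.001, 0.024], "spin": 0, "grip": 0.8}, {"slide": [0, -0.001, 0.024], "spin": 0, "grip": 0.8}]'

```text
time_s: 6.22
tcp_pos: [0.5579, 0.118, 0.0362]
eef_rot: [-0.0, 0.648, 0.761, -0.0]
force: [1.3, 0.8, -5.7]
opening: 0.0317
grasp_force: 42.1
```

```bash
python3 st.py 0 -.075 .0235
```

```text
t6.22 slide [-0.0004  0.0006  0.0254] spin 0.0000 ang 0.160 tcp [0.5579 0.118  0.0362] hol [-0.0003 -0.0748  0.0362] F [ 1.3  0.8 -5.7] open 0.0317 gf 42.1
Fhol 1.4 0.59 T [-0.06 -0.11 -0.07]
```

play_rows --moves '[{"slide": [0, 0, 0.006], "spin": 0, "grip": 0.8}, {"slide": [0, 0, 0.012], "spin": 0, "grip": 0.8}, {"slide": [0, 0, 0.017], "spin": 0, "grip": 0.8}, {"slide": [0, 0, 0.021], "spin": 0, "grip": 0.8}, {"slide": [0, 0, 0.021], "spin": 0, "grip": 0.8}]'

```text
time_s: 6.63
tcp_pos: [0.5579, 0.118, 0.0259]
eef_rot: [-0.0, 0.648, 0.761, -0.0]
force: [-0.2, 0.1, -5.5]
opening: 0.0317
grasp_force: 42.1
```

```bash
python3 st.py 0 -.075 .0235
```

```text
t6.63 slide [-0.0004  0.0006  0.0047] spin 0.0000 ang 0.160 tcp [0.5579 0.118  0.0259] hol [-0.0003 -0.0748  0.0259] F [-0.2  0.1 -5.5] open 0.0317 gf 42.1
Fhol -0.16 0.11 T [-0.06 -0.09 -0.02]
```

play_rows --moves '[{"slide": [0, 0, 0.002], "spin": 0, "grip": 0.8}, {"slide": [0, 0, 0.004], "spin": 0, "grip": 0.8}, {"slide": [0, 0, 0.005], "spin": 0, "grip": 0.8}, {"slide": [0, 0, 0.005], "spin": 0, "grip": 0.8}]'

```text
time_s: 6.97
tcp_pos: [0.558, 0.118, 0.0238]
eef_rot: [-0.0, 0.648, 0.761, -0.0]
force: [-0.2, -1.3, -3.8]
opening: 0.0318
grasp_force: 42.2
```

```bash
python3 st.py 0 -.075 .0235
```

```text
t6.97 slide [-0.0003  0.0005  0.0006] spin 0.0000 ang 0.160 tcp [0.558  0.118  0.0238] hol [-0.0002 -0.0748  0.0238] F [-0.2 -1.3 -3.8] open 0.0318 gf 42.2
Fhol -0.44 -1.27 T [-0.11  0.11 -0.  ]
```

play_rows --moves '[{"slide": [0.003, 0, 0.001], "spin": 0, "grip": 0.8}, {"slide": [0.006, 0, 0.001], "spin": 0, "grip": 0.8}, {"slide": [0.008, 0, 0.001], "spin": 0, "grip": 0.8}, {"slide": [0.008, 0, 0.001], "spin": 0, "grip": 0.8}]'

```text
time_s: 7.3
tcp_pos: [0.5577, 0.1222, 0.0236]
eef_rot: [0.0, 0.648, 0.761, 0.0]
force: [-0.2, -0.9, -1.5]
opening: 0.0311
grasp_force: 42.4
```

```bash
python3 st.py 0 -.065 .0235
```

```text
t7.30 slide [ 0.0112 -0.0003  0.0001] spin 0.0001 ang 0.160 tcp [0.5577 0.1222 0.0236] hol [ 0.0001 -0.0706  0.0236] F [-0.2 -0.9 -1.5] open 0.0311 gf 42.4
Fhol -0.36 -0.82 T [-0.17 -0.14 -0.09]
```

play_rows --moves '[{"slide": [0.001, 0, 0], "spin": 0, "grip": 0.8}, {"slide": [0.002, 0, 0], "spin": 0, "grip": 0.8}, {"slide": [0.003, 0, 0], "spin": 0, "grip": 0.8}, {"slide": [0.003, 0, 0], "spin": 0, "grip": 0.8}]'

```text
time_s: 7.63
tcp_pos: [0.5575, 0.1233, 0.0236]
eef_rot: [0.0, 0.648, 0.761, 0.0]
force: [-0.1, -3.8, 2.4]
opening: 0.0319
grasp_force: 42.8
```

play_rows --moves '[{"slide": [0.001, 0, 0], "spin": 0, "grip": 0.8}, {"slide": [0.002, 0, 0], "spin": 0, "grip": 0.8}, {"slide": [0.003, 0, 0], "spin": 0, "grip": 0.8}, {"slide": [0.003, 0, 0], "spin": 0, "grip": 0.8}]'

```text
time_s: 7.97
tcp_pos: [0.5572, 0.1249, 0.0235]
eef_rot: [0.0, 0.648, 0.761, 0.0]
force: [1.4, -4.7, 3.5]
opening: 0.0313
grasp_force: 43.0
```

```bash
python3 st.py 0 -.065 .0235
```

```text
t7.97 slide [ 0.0059 -0.0002  0.0001] spin 0.0000 ang 0.160 tcp [0.5572 0.1249 0.0235] hol [ 0.0001 -0.0679  0.0235] F [ 1.4 -4.7  3.5] open 0.0313 gf 43.0
Fhol 0.65 -4.88 T [-0.9  -0.28 -0.09]
```

play_rows --moves '[{"slide": [0, 0, -0.0015], "spin": 0, "grip": 0.8}, {"slide": [0, 0, -0.0015], "spin": 0, "grip": 0.8}, {"slide": [0, 0, -0.0015], "spin": 0, "grip": 0.8}]'

```text
time_s: 8.22
tcp_pos: [0.5567, 0.1253, 0.0237]
eef_rot: [-0.0, 0.648, 0.761, 0.0]
force: [1.3, -0.3, -3.9]
opening: 0.0316
grasp_force: 42.2
```

play_rows --moves '[{"slide": [0.001, 0, 0], "spin": 0, "grip": 0.8}, {"slide": [0.002, 0, 0], "spin": 0, "grip": 0.8}, {"slide": [0.003, 0, 0], "spin": 0, "grip": 0.8}, {"slide": [0.003, 0, 0], "spin": 0, "grip": 0.8}]'

```text
time_s: 8.55
tcp_pos: [0.5565, 0.1266, 0.0239]
eef_rot: [-0.0, 0.648, 0.761, -0.0]
force: [1.5, 0.2, -4.9]
opening: 0.0319
grasp_force: 42.2
```

```bash
python3 st.py 0 -.065 .0235
```

```text
t8.55 slide [0.0021 0.0008 0.0008] spin 0.0001 ang 0.160 tcp [0.5565 0.1266 0.0239] hol [-0.0004 -0.0661  0.0239] F [ 1.5  0.2 -4.9] open 0.0319 gf 42.2
Fhol 1.49 -0.06 T [-0.12 -0.31 -0.11]
```

play_rows --moves '[{"slide": [0.001, 0, 0], "spin": 0, "grip": 0.8}, {"slide": [0.002, 0, 0], "spin": 0, "grip": 0.8}, {"slide": [0.003, 0, 0], "spin": 0, "grip": 0.8}, {"slide": [0.003, 0, 0], "spin": 0, "grip": 0.8}]'

```text
time_s: 8.88
tcp_pos: [0.5562, 0.128, 0.024]
eef_rot: [-0.0, 0.648, 0.761, -0.0]
force: [0.9, -0.6, -5.9]
opening: 0.0316
grasp_force: 42.1
```

```bash
python3 st.py 0 -.065 .0235
```

```text
t8.88 slide [-0.0007  0.0007  0.001 ] spin 0.0001 ang 0.160 tcp [0.5562 0.128  0.024 ] hol [-0.0004 -0.0646  0.024 ] F [ 0.9 -0.6 -5.9] open 0.0316 gf 42.1
Fhol 0.82 -0.72 T [-0.05 -0.25 -0.05]
```

play_rows --moves '[{"slide": [0.001, 0, 0], "spin": 0, "grip": 0.8}, {"slide": [0.002, 0, 0], "spin": 0, "grip": 0.8}, {"slide": [0.003, 0, 0], "spin": 0, "grip": 0.8}, {"slide": [0.003, 0, 0], "spin": 0, "grip": 0.8}]'

```text
time_s: 9.22
tcp_pos: [0.556, 0.1295, 0.024]
eef_rot: [-0.0, 0.648, 0.761, -0.0]
force: [0.3, -0.0, -4.8]
opening: 0.0313
grasp_force: 42.1
```

```bash
python3 st.py 0 -.063 .0235
```

```text
t9.22 slide [0.0003 0.0006 0.001 ] spin 0.0001 ang 0.160 tcp [0.556  0.1295 0.024 ] hol [-0.0003 -0.0631  0.024 ] F [ 0.3 -0.  -4.8] open 0.0313 gf 42.1
Fhol 0.26 -0.09 T [-0.09 -0.18 -0.07]
```

play_rows --moves '[{"slide": [0.001, 0, 0], "spin": 0, "grip": 0.8}, {"slide": [0.002, 0, 0], "spin": 0, "grip": 0.8}, {"slide": [0.003, 0, 0], "spin": 0, "grip": 0.8}, {"slide": [0.003, 0, 0], "spin": 0, "grip": 0.8}]'

```text
time_s: 9.55
tcp_pos: [0.5558, 0.131, 0.024]
eef_rot: [-0.0, 0.648, 0.761, -0.0]
force: [1.2, 0.2, -5.0]
opening: 0.0315
grasp_force: 42.1
```

```bash
python3 st.py 0 -.063 .0235
```

```text
t9.55 slide [-0.0027  0.0006  0.001 ] spin 0.0001 ang 0.160 tcp [0.5558 0.131  0.024 ] hol [-0.0003 -0.0617  0.024 ] F [ 1.2  0.2 -5. ] open 0.0315 gf 42.1
Fhol 1.23 -0.02 T [ 0.01 -0.07 -0.05]
```

play_rows --moves '[{"slide": [0.001, 0, 0], "spin": 0, "grip": 0.8}, {"slide": [0.002, 0, 0], "spin": 0, "grip": 0.8}, {"slide": [0.003, 0, 0], "spin": 0, "grip": 0.8}, {"slide": [0.003, 0, 0], "spin": 0, "grip": 0.8}]'

```text
time_s: 9.88
tcp_pos: [0.5556, 0.1325, 0.024]
eef_rot: [-0.0, 0.648, 0.761, -0.0]
force: [-0.1, -0.1, -5.2]
opening: 0.0315
grasp_force: 42.2
```

```bash
python3 st.py 0 -.063 .0235
```

```text
t9.88 slide [-0.0057  0.0005  0.001 ] spin 0.0001 ang 0.160 tcp [0.5556 0.1325 0.024 ] hol [-0.0003 -0.0602  0.024 ] F [-0.1 -0.1 -5.2] open 0.0315 gf 42.2
Fhol -0.08 -0.13 T [-0.05 -0.06 -0.04]
```

play_rows --moves '[{"slide": [0.001, 0, 0], "spin": 0, "grip": 0.8}, {"slide": [0.002, 0, 0], "spin": 0, "grip": 0.8}, {"slide": [0.003, 0, 0], "spin": 0, "grip": 0.8}, {"slide": [0.003, 0, 0], "spin": 0, "grip": 0.8}]'

```text
time_s: 10.22
tcp_pos: [0.5554, 0.1339, 0.024]
eef_rot: [-0.0, 0.648, 0.761, 0.0]
force: [0.3, 0.8, -4.7]
opening: 0.0313
grasp_force: 42.2
```

play_rows --moves '[{"slide": [0.001, 0, 0], "spin": 0, "grip": 0.8}, {"slide": [0.002, 0, 0], "spin": 0, "grip": 0.8}, {"slide": [0.003, 0, 0], "spin": 0, "grip": 0.8}, {"slide": [0.003, 0, 0], "spin": 0, "grip": 0.8}]'

```text
time_s: 10.55
tcp_pos: [0.5552, 0.1354, 0.0241]
eef_rot: [-0.0, 0.648, 0.761, 0.0]
force: [0.1, 0.7, -5.1]
opening: 0.0315
grasp_force: 42.2
```

play_rows --moves '[{"slide": [0.001, 0, 0], "spin": 0, "grip": 0.8}, {"slide": [0.002, 0, 0], "spin": 0, "grip": 0.8}, {"slide": [0.003, 0, 0], "spin": 0, "grip": 0.8}, {"slide": [0.003, 0, 0], "spin": 0, "grip": 0.8}]'

```text
time_s: 10.88
tcp_pos: [0.555, 0.1369, 0.0241]
eef_rot: [0.0, 0.648, 0.761, 0.0]
force: [-0.8, 0.9, -5.1]
opening: 0.0317
grasp_force: 42.2
```

play_rows --moves '[{"slide": [0.001, 0, 0], "spin": 0, "grip": 0.8}, {"slide": [0.002, 0, 0], "spin": 0, "grip": 0.8}, {"slide": [0.003, 0, 0], "spin": 0, "grip": 0.8}, {"slide": [0.003, 0, 0], "spin": 0, "grip": 0.8}]'

```text
time_s: 11.22
tcp_pos: [0.5548, 0.1379, 0.024]
eef_rot: [0.0, 0.648, 0.761, -0.0]
force: [1.5, -3.1, -5.6]
opening: 0.0317
grasp_force: 42.1
```

play_rows --moves '[{"slide": [0.0012, 0, 0], "spin": 0, "grip": 0.8}, {"slide": [0.0012, 0, 0], "spin": 0, "grip": 0.8}, {"slide": [0.0012, 0, 0], "spin": 0, "grip": 0.8}]'

```text
time_s: 11.47
tcp_pos: [0.5546, 0.1383, 0.0239]
eef_rot: [0.0, 0.648, 0.761, -0.0]
force: [0.4, -4.7, -5.3]
opening: 0.0318
grasp_force: 42.0
```

```bash
python3 st.py 0 -.063 .0235
```

```text
t11.47 slide [-0.0174  0.0006  0.0009] spin -0.0001 ang 0.160 tcp [0.5546 0.1383 0.0239] hol [-0.0003 -0.0543  0.0239] F [ 0.4 -4.7 -5.3] open 0.0318 gf 42.0
Fhol -0.37 -4.75 T [-1.11 -0.19 -0.09]
```

play_rows --moves '[{"slide": [0.001, 0, 0.0005], "spin": 0, "grip": 0.8}, {"slide": [0.0015, 0, 0.001], "spin": 0, "grip": 0.8}, {"slide": [0.0015, 0, 0.001], "spin": 0, "grip": 0.8}, {"slide": [0.0015, 0, 0.001], "spin": 0, "grip": 0.8}, {"slide": [0.0015, 0, 0.001], "spin": 0, "grip": 0.8}]'

```text
time_s: 11.88
tcp_pos: [0.5546, 0.1385, 0.0237]
eef_rot: [0.001, 0.649, 0.761, -0.001]
force: [-0.6, -7.8, -3.7]
opening: 0.0318
grasp_force: 42.4
```

```bash
python3 st.py 0 -.063 .0235
```

```text
t11.88 slide [-0.0179  0.0006  0.0004] spin -0.0002 ang 0.159 tcp [0.5546 0.1385 0.0237] hol [-0.0003 -0.0541  0.0237] F [-0.6 -7.8 -3.7] open 0.0318 gf 42.4
Fhol -1.81 -7.56 T [-1.6  -0.03 -0.08]
```

Seal contact felt at about 7.6 N (roughly 0.7 mm). Releasing the cartridge.

play_rows --moves '[{"slide": [0, 0, 0], "spin": 0, "grip": 0.6}, {"slide": [0, 0, 0], "spin": 0, "grip": 0.5}, {"slide": [0, 0, 0], "spin": 0, "grip": 0.4}, {"slide": [0, 0, 0], "spin": 0, "grip": 0.4}, {"slide": [0, 0, 0], "spin": 0, "grip": 0.4}, {"slide": [0, 0, -0.02], "spin": 0, "grip": 0.4}, {"slide": [0, 0, -0.06], "spin": 0, "grip": 0.4}, {"slide": [0, 0, -0.12], "spin": 0, "grip": 0.4}, {"slide": [0, 0, -0.2], "spin": 0, "grip": 0.4}, {"slide": [0, 0, -0.28], "spin": 0, "grip": 0.4}, {"slide": [0, 0, -0.36], "spin": 0, "grip": 0.7}, {"slide": [0, 0, -0.36], "spin": 0, "grip": 1}]'

```text
time_s: 12.88
tcp_pos: [0.5582, 0.1402, 0.2124]
eef_rot: [0.004, 0.648, 0.761, 0.004]
force: [2.2, 0.1, 0.7]
opening: 0.0278
grasp_force: 0.0
```

```bash
python3 st.py 0 .137 .2;python3 st.py 0 .137 .103; python3 - <<'E'
from h import *
b=crop(vision.snapshot("scene"),150,190,150,130,5)
cv2.imwrite("pics/f.png",b[:600])
# predict for holder frame points
for p in ((.024,-.054+.07,.042),(-.024,-.054+.07,.042),(-.024,-.054+.02,.042),(-.024,-.054-.07,.042)):print((proj("scene",hol(*p))-(150,190))*5)
E
```

```text
t12.88 slide [ 0.3798 -0.0071  0.0246] spin 0.0001 ang 0.160 tcp [0.5582 0.1402 0.2124] hol [ 0.0035 -0.0529  0.2124] F [2.2 0.1 0.7] open 0.0278 gf 0.0
Fhol 2.18 -0.24 T [-0.01 -0.03 -0.05]
t12.88 slide [ 0.3799 -0.0095  0.2186] spin 0.0001 ang 0.160 tcp [0.5582 0.1402 0.2124] hol [ 0.0035 -0.0529  0.2124] F [2.2 0.1 0.7] open 0.0278 gf 0.0
Fhol 2.18 -0.24 T [-0.01 -0.03 -0.05]
[292.97153462 368.00895482]
[356.57900563 439.67922849]
[458.09970089 379.21800435]
[627.83643213 278.13033424]
```

View pics/f.png

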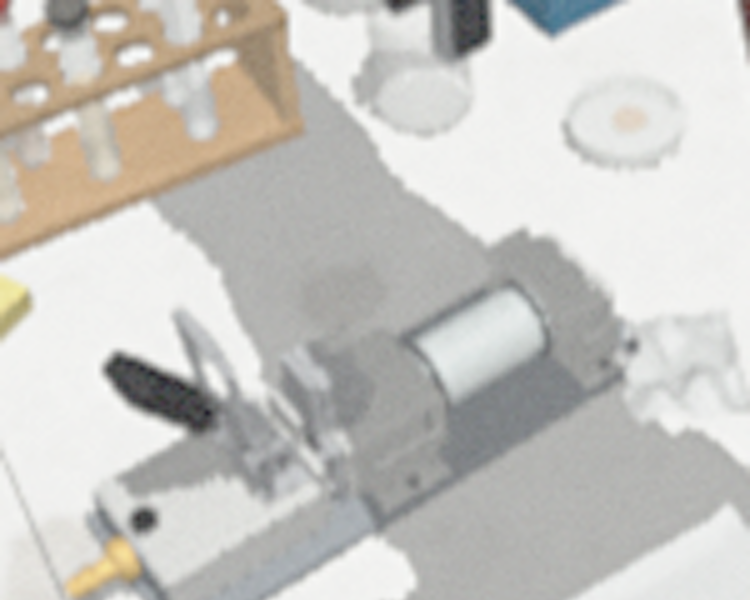

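The picture shows the cartridge lying in the cradle with its head (390,420) against the tongue (310,390), and the lever and loop untouched at (160,390) and (205,350). Going behind the lever.

play_rows --moves '[{"slide": [0.07, -0.007, 0.02], "spin": 0, "grip": 1}, {"slide": [0.14, -0.007, 0.02], "spin": 0, "grip": 1}, {"slide": [0.21, -0.007, 0.02], "spin": 0, "grip": 1}, {"slide": [0.28, -0.007, 0.02], "spin": 0, "grip": 1}, {"slide": [0.35, -0.007, 0.02], "spin": 0, "grip": 1}, {"slide": [0.38, -0.007, 0.02], "spin": 0, "grip": 1}, {"slide": [0.38, -0.007, 0.06], "spin": 0, "grip": 1}, {"slide": [0.38, -0.007, 0.12], "spin": 0, "grip": 1}, {"slide": [0.38, -0.007, 0.18], "spin": 0, "grip": 1}, {"slide": [0.38, -0.009, 0.218], "spin": 0, "grip": 1}, {"slide": [0.38, -0.009, 0.218], "spin": 0, "grip": 1}]'

```text
time_s: 13.85
tcp_pos: [0.5165, 0.3247, 0.0901]
eef_rot: [-0.002, 0.648, 0.761, -0.004]
force: [-0.4, -0.2, 0.4]
opening: -0.0001
grasp_force: 0.0
```

```bash
python3 st.py 0 .08 .103;python3 st.py 0 .049 .103
```

```text
t13.85 slide [-0.1118  0.0162 -0.0257] spin 0.0001 ang 0.160 tcp [0.5165 0.3247 0.0901] hol [-0.0082  0.1359  0.0901] F [-0.4 -0.2  0.4] open -0.0001 gf 0.0
Fhol -0.38 -0.17 T [ 0.01  0.05 -0.05]
t13.85 slide [-0.1738  0.0162 -0.0256] spin 0.0001 ang 0.160 tcp [0.5165 0.3247 0.0901] hol [-0.0082  0.1359  0.0901] F [-0.4 -0.2  0.4] open -0.0001 gf 0.0
Fhol -0.38 -0.17 T [ 0.01  0.05 -0.05]
```

play_rows --moves '[{"slide": [0, 0.014, -0.022], "spin": 0, "grip": 1}, {"slide": [0, 0.014, -0.022], "spin": 0, "grip": 1}, {"slide": [-0.02, 0.014, -0.022], "spin": 0, "grip": 1}, {"slide": [-0.04, 0.014, -0.022], "spin": 0, "grip": 1}, {"slide": [-0.05, 0.014, -0.022], "spin": 0, "grip": 1}, {"slide": [-0.06, 0.014, -0.022], "spin": 0, "grip": 1}, {"slide": [-0.07, 0.014, -0.022], "spin": 0, "grip": 1}, {"slide": [-0.08, 0.014, -0.022], "spin": 0, "grip": 1}, {"slide": [-0.08, 0.014, -0.022], "spin": 0, "grip": 1}, {"slide": [-0.08, 0.014, -0.022], "spin": 0, "grip": 1}]'

```text
time_s: 14.68
tcp_pos: [0.5333, 0.2876, 0.1059]
eef_rot: [0.0, 0.649, 0.761, 0.0]
force: [-0.1, 0.9, 1.1]
opening: -0.0001
grasp_force: 0.6
```

```bash
python3 st.py 0 .08 .103;python3 st.py 0 .049 .103
```

```text
t14.68 slide [-0.0332 -0.0048  0.0058] spin -0.0002 ang 0.159 tcp [0.5333 0.2876 0.1059] hol [0.0024 0.0966 0.1059] F [-0.1  0.9  1.1] open -0.0001 gf 0.6
Fhol 0.06 0.9 T [ 0.15 -0.06 -0.01]
t14.68 slide [-0.0952 -0.0048  0.0058] spin -0.0002 ang 0.159 tcp [0.5333 0.2876 0.1059] hol [0.0024 0.0966 0.1059] F [-0.1  0.9  1.1] open -0.0001 gf 0.6
Fhol 0.06 0.9 T [ 0.15 -0.06 -0.01]
```

play_rows --moves '[{"slide": [-0.01, -0.003, 0.004], "spin": 0, "grip": 1}, {"slide": [-0.02, -0.004, 0.006], "spin": 0, "grip": 1}, {"slide": [-0.03, -0.004, 0.006], "spin": 0, "grip": 1}, {"slide": [-0.04, -0.004, 0.006], "spin": 0, "grip": 1}, {"slide": [-0.05, -0.004, 0.006], "spin": 0, "grip": 1}, {"slide": [-0.06, -0.004, 0.006], "spin": 0, "grip": 1}, {"slide": [-0.06, -0.004, 0.006], "spin": 0, "grip": 1}, {"slide": [-0.06, -0.004, 0.006], "spin": 0, "grip": 1}]'

```text
time_s: 15.35
tcp_pos: [0.5361, 0.2568, 0.1029]
eef_rot: [0.001, 0.649, 0.761, -0.0]
force: [-0.8, -1.8, 7.5]
opening: 0.0001
grasp_force: 0.1
```

```bash
python3 st.py 0 .049 .103
```

```text
t15.35 slide [-0.0334 -0.0005 -0.0001] spin -0.0003 ang 0.159 tcp [0.5361 0.2568 0.1029] hol [0.0003 0.0657 0.1029] F [-0.8 -1.8  7.5] open 0.0001 gf 0.1
Fhol -1.08 -1.64 T [-0.32  0.16 -0.04]
```

```bash
python3 - <<'E'
from h import *
a=crop(vision.snapshot("scene"),150,190,130,120,5)
cv2.imwrite("pics/g.png",a)
for p in ((0,.0657,.095),(0,.045,.046)):print((proj("scene",hol(*p))-(150,190))*5)
E
```

```text
[199.30913766 378.98956702]
[262.06247076 432.46946405]
```

View pics/g.png

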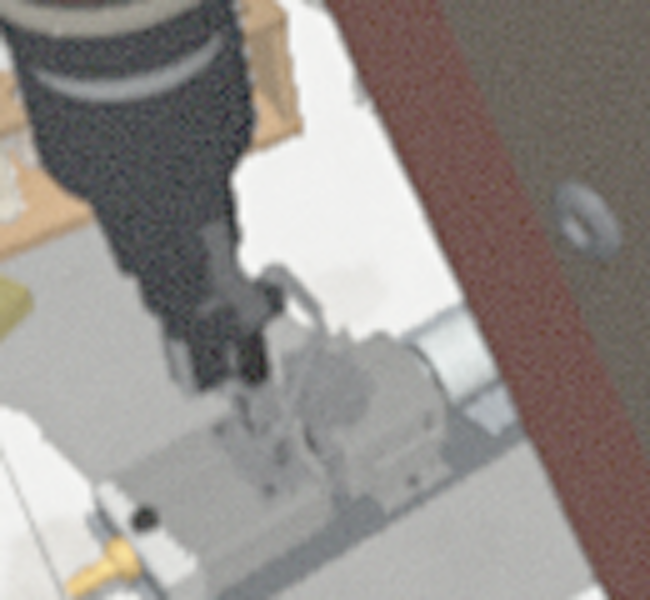

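The picture shows the lever upright with its grip at (262,330), just in front of the finger at (200,385), and the loop still folded at (295,290). Continuing the throw.

play_rows --moves '[{"slide": [0, 0, -0.006], "spin": 0, "grip": 1}, {"slide": [-0.008, 0, -0.006], "spin": 0, "grip": 1}, {"slide": [-0.016, 0, -0.006], "spin": 0, "grip": 1}, {"slide": [-0.024, 0, -0.006], "spin": 0, "grip": 1}, {"slide": [-0.03, 0, -0.006], "spin": 0, "grip": 1}, {"slide": [-0.03, 0, -0.006], "spin": 0, "grip": 1}, {"slide": [-0.03, 0, -0.006], "spin": 0, "grip": 1}]'

```text
time_s: 15.98
tcp_pos: [0.5383, 0.2426, 0.1053]
eef_rot: [0.0, 0.649, 0.761, -0.0]
force: [0.4, -0.6, 0.2]
opening: -0.0001
grasp_force: 0.1
```

```bash
python3 st.py 0 .049 .103
```

```text
t15.98 slide [-0.0046 -0.0004  0.0047] spin -0.0002 ang 0.159 tcp [0.5383 0.2426 0.1053] hol [0.0002 0.0513 0.1053] F [ 0.4 -0.6  0.2] open -0.0001 gf 0.1
Fhol 0.31 -0.65 T [ 0.03 -0.02 -0.01]
```

play_rows --moves '[{"slide": [-0.005, 0, 0], "spin": 0, "grip": 1}, {"slide": [-0.01, 0, 0], "spin": 0, "grip": 1}, {"slide": [-0.01, 0, 0], "spin": 0, "grip": 1}]'

```text
time_s: 16.23
tcp_pos: [0.539, 0.2381, 0.1053]
eef_rot: [-0.0, 0.648, 0.761, -0.0]
force: [-0.8, 2.6, -1.4]
opening: -0.0004
grasp_force: 1.0
```

play_rows --moves '[{"slide": [-0.003, 0, 0], "spin": 0, "grip": 1}, {"slide": [-0.006, 0, 0], "spin": 0, "grip": 1}]'

```text
time_s: 16.4
tcp_pos: [0.5391, 0.2373, 0.1054]
eef_rot: [-0.002, 0.648, 0.762, 0.001]
force: [-2.6, 16.6, -3.0]
opening: 0.0002
grasp_force: 7.6
```

```bash
python3 st.py 0 .04 .103
```

```text
t16.40 slide [-0.0119 -0.0003  0.0048] spin 0.0004 ang 0.161 tcp [0.5391 0.2373 0.1054] hol [1.000e-04 4.590e-02 1.054e-01] F [-2.6 16.6 -3. ] open 0.0002 gf 7.6
Fhol 0.06 16.84 T [3.69 0.58 0.02]
```

Lever is at its forward stop. Backing off, then going above the loop bar.

play_rows --moves '[{"slide": [0.02, 0, 0], "spin": 0, "grip": 1}, {"slide": [0.04, 0, 0], "spin": 0, "grip": 1}, {"slide": [0.04, 0, -0.06], "spin": 0, "grip": 1}, {"slide": [0.04, 0, -0.12], "spin": 0, "grip": 1}, {"slide": [0.04, 0, -0.19], "spin": 0, "grip": 1}, {"slide": [0.04, 0, -0.19], "spin": 0, "grip": 1}, {"slide": [-0.03, 0, -0.19], "spin": 0, "grip": 1}, {"slide": [-0.1, 0, -0.19], "spin": 0, "grip": 1}, {"slide": [-0.1, 0, -0.19], "spin": 0, "grip": 1}, {"slide": [-0.1, 0, -0.19], "spin": 0, "grip": 1}, {"slide": [-0.1, 0, -0.19], "spin": 0, "grip": 1}]'

```text
time_s: 17.32
tcp_pos: [0.5476, 0.1863, 0.2006]
eef_rot: [0.0, 0.648, 0.761, -0.0]
force: [0.2, 0.7, 0.3]
opening: -0.0002
grasp_force: 0.0
```

```bash
python3 st.py 0 -.005 .145
```

```text
t17.32 slide [ 0.0015 -0.0007  0.1111] spin -0.0001 ang 0.160 tcp [0.5476 0.1863 0.2006] hol [ 0.0004 -0.0057  0.2006] F [0.2 0.7 0.3] open -0.0002 gf 0.0
Fhol 0.31 0.64 T [0.02 0.04 0.  ]
```

play_rows --moves '[{"slide": [0, 0, 0.05], "spin": 0, "grip": 1}, {"slide": [0, 0, 0.1], "spin": 0, "grip": 1}, {"slide": [0, 0, 0.13], "spin": 0, "grip": 1}, {"slide": [0, 0, 0.145], "spin": 0, "grip": 1}, {"slide": [0, 0, 0.155], "spin": 0, "grip": 1}, {"slide": [0, 0, 0.16], "spin": 0, "grip": 1}, {"slide": [0, 0, 0.16], "spin": 0, "grip": 1}]'

```text
time_s: 17.9
tcp_pos: [0.5477, 0.1865, 0.1208]
eef_rot: [0.0, 0.648, 0.762, 0.0]
force: [-0.2, 0.0, -0.3]
opening: 0.0002
grasp_force: 0.0
```

play_rows --moves '[{"slide": [0, 0, 0.008], "spin": 0, "grip": 1}, {"slide": [0, 0, 0.014], "spin": 0, "grip": 1}, {"slide": [0, 0, 0.014], "spin": 0, "grip": 1}]'

```text
time_s: 18.15
tcp_pos: [0.5476, 0.186, 0.1134]
eef_rot: [0.0, 0.648, 0.761, 0.0]
force: [0.4, -0.5, -0.3]
opening: -0.0001
grasp_force: 0.0
```

```bash
python3 st.py 0 -.005 .105
```

```text
t18.15 slide [ 0.002  -0.0006  0.0168] spin 0.0000 ang 0.160 tcp [0.5476 0.186  0.1134] hol [ 0.0003 -0.006   0.1134] F [ 0.4 -0.5 -0.3] open -0.0001 gf 0.0
Fhol 0.35 -0.57 T [-0.06 -0.03 -0.  ]
```

play_rows --moves '[{"slide": [0, 0, 0.008], "spin": 0, "grip": 1}, {"slide": [0, 0, 0.016], "spin": 0, "grip": 1}, {"slide": [0, 0, 0.024], "spin": 0, "grip": 1}, {"slide": [0, 0, 0.032], "spin": 0, "grip": 1}, {"slide": [0, 0, 0.036], "spin": 0, "grip": 1}, {"slide": [0, 0, 0.036], "spin": 0, "grip": 1}]'

```text
time_s: 18.65
tcp_pos: [0.5471, 0.186, 0.0949]
eef_rot: [-0.0, 0.648, 0.761, -0.0]
force: [0.4, 0.8, 0.2]
opening: 0.0001
grasp_force: 0.0
```

```bash
python3 st.py 0 -.005 .105
```

```text
t18.65 slide [ 0.002   0.0002 -0.0203] spin 0.0000 ang 0.160 tcp [0.5471 0.186  0.0949] hol [-0.0001 -0.006   0.0949] F [0.4 0.8 0.2] open 0.0001 gf 0.0
Fhol 0.5 0.76 T [-0.01 -0.01 -0.  ]
```

play_rows --moves '[{"slide": [0, 0, -0.07], "spin": 0, "grip": 1}, {"slide": [0, 0, -0.14], "spin": 0, "grip": 1}, {"slide": [0, 0, -0.21], "spin": 0, "grip": 1}, {"slide": [0, 0, -0.24], "spin": 0, "grip": 1}, {"slide": [-0.05, 0, -0.24], "spin": 0, "grip": 1}, {"slide": [-0.1, 0, -0.24], "spin": 0, "grip": 1}, {"slide": [-0.1, 0, -0.24], "spin": 0, "grip": 1}]'

```text
time_s: 19.23
tcp_pos: [0.5564, 0.1337, 0.2162]
eef_rot: [0.001, 0.649, 0.761, -0.0]
force: [1.1, -1.5, -0.7]
opening: 0.0
grasp_force: 0.0
```

```bash
python3 - <<'E'
from h import *
go(hol(0,-.05,.2),.16)
im=vision.snapshot("scene");cv2.imwrite("pics/full3.png",im[:,:,::-1])
cv2.imwrite("pics/i.png",crop(im,185,225,75,70,8))
f=lambda p:((proj("scene",hol(*p))-(185,225))*8).round()
print("hinge",f((0,.045,.046)))
for a in(1.5,1.7,1.9):
    pin=np.array([.045+.016*np.cos(a-.14),.046+.016*np.sin(a-.14)])
    print(a,"gripend",f((0,.045+.088*np.cos(a),.046+.088*np.sin(a))),"pin",f((0,*pin)))
    for d in(a+.35,a+.6,a+1,3.41):
        b=pin+.06*np.array([np.cos(d),np.sin(d)]);print("  dir %.2f"%d,b.round(4),f((-.019,*b)),f((.019,*b)))
E
```

```text
t19.23 slide [ 0.0183 -0.0014  0.0323] spin -0.0006 ang 0.158 tcp [0.5564 0.1337 0.2162] hol [ 0.0007 -0.0591  0.2162] F [ 1.1 -1.5 -0.7] open 0.0000 gf 0.0
hinge [139. 412.]
1.5 gripend [ 69. 188.] pin [120. 379.]
  dir 1.85 [0.0318 0.1193] [192. 238.] [107. 145.]
  dir 2.10 [0.0181 0.1134] [244. 227.] [159. 136.]
  dir 2.50 [0.0003 0.0976] [312. 236.] [228. 146.]
  dir 3.41 [-0.0095  0.0457] [362. 352.] [280. 264.]
1.7 gripend [135. 155.] pin [131. 372.]
  dir 2.05 [0.0175 0.1152] [245. 221.] [160. 130.]
  dir 2.30 [0.0052 0.1067] [292. 220.] [207. 130.]
  dir 2.70 [-0.0091  0.0876] [348. 245.] [263. 156.]
  dir 3.41 [-0.0127  0.0461] [372. 345.] [291. 257.]
1.9 gripend [199. 133.] pin [142. 366.]
  dir 2.25 [0.0043 0.1084] [294. 214.] [209. 124.]
  dir 2.50 [-0.0061  0.0976] [334. 223.] [249. 134.]
  dir 2.90 [-0.0163  0.0761] [375. 261.] [291. 174.]
  dir 3.41 [-0.0159  0.0458] [383. 340.] [301. 252.]
```

View pics/i.png

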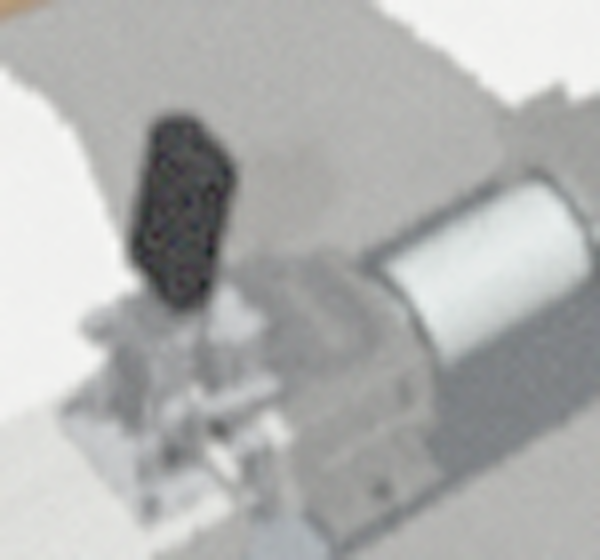

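The picture shows the grip fully forward at (185,210) and no upright loop any more: it lies on the head, with one leg running from about (200,405) towards (380,340). Now swinging the lever back.

play_rows --moves '[{"slide": [0.05, 0, 0.06], "spin": 0, "grip": 1}, {"slide": [0.07, 0, 0.12], "spin": 0, "grip": 1}, {"slide": [0.07, 0, 0.18], "spin": 0, "grip": 1}, {"slide": [0.07, 0, 0.18], "spin": 0, "grip": 1}, {"slide": [0.07, 0, 0.18], "spin": 0, "grip": 1}]'

```text
time_s: 19.7
tcp_pos: [0.5487, 0.1716, 0.1248]
eef_rot: [-0.001, 0.648, 0.762, -0.001]
force: [0.4, -0.1, 1.0]
opening: 0.0
grasp_force: 0.0
```

```bash
python3 st.py 0 .0275 .124
```

```text
t19.70 slide [0.0959 0.0019 0.0016] spin 0.0003 ang 0.161 tcp [0.5487 0.1716 0.1248] hol [-0.0009 -0.0204  0.1248] F [ 0.4 -0.1  1. ] open 0.0000 gf 0.0
Fhol 0.39 -0.19 T [ 0.01  0.04 -0.04]
```

play_rows --moves '[{"slide": [0.02, 0.001, 0.001], "spin": 0, "grip": 1}, {"slide": [0.04, 0.001, 0.001], "spin": 0, "grip": 1}, {"slide": [0.055, 0.001, 0.001], "spin": 0, "grip": 1}, {"slide": [0.07, 0.001, 0.001], "spin": 0, "grip": 1}, {"slide": [0.085, 0.001, 0.001], "spin": 0, "grip": 1}, {"slide": [0.096, 0.001, 0.001], "spin": 0, "grip": 1}, {"slide": [0.096, 0.001, 0.001], "spin": 0, "grip": 1}]'

```text
time_s: 20.28
tcp_pos: [0.5426, 0.2202, 0.1253]
eef_rot: [-0.0, 0.648, 0.762, 0.0]
force: [-0.4, -1.1, -0.2]
opening: -0.0003
grasp_force: 0.0
```

```bash
python3 st.py 0 .0465 .1232; python3 st.py 0 .060 .1193
```

```text
t20.28 slide [ 0.036  -0.0016  0.0042] spin 0.0004 ang 0.161 tcp [0.5426 0.2202 0.1253] hol [0.0008 0.0285 0.1253] F [-0.4 -1.1 -0.2] open -0.0003 gf 0.0
Fhol -0.56 -0.98 T [-0.02 -0.02 -0.01]
t20.28 slide [ 0.063  -0.0016  0.012 ] spin 0.0004 ang 0.161 tcp [0.5426 0.2202 0.1253] hol [0.0008 0.0285 0.1253] F [-0.4 -1.1 -0.2] open -0.0003 gf 0.0
Fhol -0.56 -0.98 T [-0.02 -0.02 -0.01]
```

play_rows --moves '[{"slide": [0.012, -0.001, 0.001], "spin": 0, "grip": 1}, {"slide": [0.024, -0.001, 0.002], "spin": 0, "grip": 1}, {"slide": [0.036, -0.001, 0.004], "spin": 0, "grip": 1}, {"slide": [0.045, -0.001, 0.006], "spin": 0, "grip": 1}, {"slide": [0.054, -0.001, 0.009], "spin": 0, "grip": 1}, {"slide": [0.063, -0.001, 0.012], "spin": 0, "grip": 1}, {"slide": [0.063, -0.001, 0.012], "spin": 0, "grip": 1}]'

```text
time_s: 20.87
tcp_pos: [0.5369, 0.2508, 0.1186]
eef_rot: [-0.0, 0.648, 0.762, 0.0]
force: [0.2, -0.1, 0.5]
opening: -0.0003
grasp_force: 0.0
```

```bash
for a in ".0724 .1129" ".0833 .1041" ".0923 .0933"; do python3 st.py 0 $a;done
```

```text
t20.87 slide [ 0.0256 -0.0003  0.0115] spin 0.0003 ang 0.161 tcp [0.5369 0.2508 0.1186] hol [1.000e-04 5.960e-02 1.186e-01] F [ 0.2 -0.1  0.5] open -0.0003 gf 0.0
Fhol 0.17 -0.14 T [-0.01  0.02 -0.01]
t20.87 slide [ 0.0474 -0.0002  0.0291] spin 0.0003 ang 0.161 tcp [0.5369 0.2508 0.1186] hol [1.000e-04 5.960e-02 1.186e-01] F [ 0.2 -0.1  0.5] open -0.0003 gf 0.0
Fhol 0.17 -0.14 T [-0.01  0.02 -0.01]
t20.87 slide [ 0.0654 -0.0002  0.0507] spin 0.0003 ang 0.161 tcp [0.5369 0.2508 0.1186] hol [1.000e-04 5.960e-02 1.186e-01] F [ 0.2 -0.1  0.5] open -0.0003 gf 0.0
Fhol 0.17 -0.14 T [-0.01  0.02 -0.01]
```

play_rows --moves '[{"slide": [0.009, 0, 0.003], "spin": 0, "grip": 1}, {"slide": [0.018, 0, 0.007], "spin": 0, "grip": 1}, {"slide": [0.0256, 0, 0.0115], "spin": 0, "grip": 1}, {"slide": [0.033, 0, 0.017], "spin": 0, "grip": 1}, {"slide": [0.04, 0, 0.023], "spin": 0, "grip": 1}, {"slide": [0.0474, 0, 0.029], "spin": 0, "grip": 1}]'

```text
time_s: 21.37
tcp_pos: [0.5334, 0.2737, 0.1044]
eef_rot: [-0.0, 0.648, 0.761, 0.0]
force: [-0.7, -0.9, 4.4]
opening: 0.0001
grasp_force: 2.1
```

```bash
for a in ".0923 .0933" ".099 .0809"; do python3 st.py 0 $a;done
```

```text
t21.37 slide [ 0.019  -0.0007  0.0223] spin 0.0001 ang 0.160 tcp [0.5334 0.2737 0.1044] hol [0.0003 0.0828 0.1044] F [-0.7 -0.9  4.4] open 0.0001 gf 2.1
Fhol -0.87 -0.82 T [-0.29  0.09 -0.03]
t21.37 slide [ 0.0324 -0.0007  0.0471] spin 0.0001 ang 0.160 tcp [0.5334 0.2737 0.1044] hol [0.0003 0.0828 0.1044] F [-0.7 -0.9  4.4] open 0.0001 gf 2.1
Fhol -0.87 -0.82 T [-0.29  0.09 -0.03]
```

Resistance is rising as expected; going on.

play_rows --moves '[{"slide": [0.0065, 0, 0.007], "spin": 0, "grip": 1}, {"slide": [0.013, 0, 0.0145], "spin": 0, "grip": 1}, {"slide": [0.019, 0, 0.0223], "spin": 0, "grip": 1}, {"slide": [0.024, 0, 0.0305], "spin": 0, "grip": 1}]'

```text
time_s: 21.7
tcp_pos: [0.5316, 0.2859, 0.0892]
eef_rot: [-0.0, 0.648, 0.762, 0.001]
force: [-1.6, 0.3, 5.4]
opening: -0.0004
grasp_force: 2.3
```

```bash
for a in ".099 .0809" ".1022 .0709" ".104 .0605"; do python3 st.py 0 $a;done
```

```text
t21.70 slide [ 0.0077 -0.0009  0.0167] spin 0.0002 ang 0.161 tcp [0.5316 0.2859 0.0892] hol [0.0004 0.0951 0.0892] F [-1.6  0.3  5.4] open -0.0004 gf 2.3
Fhol -1.49 0.59 T [ 0.15  0.21 -0.01]
t21.70 slide [ 0.0141 -0.0009  0.0367] spin 0.0002 ang 0.161 tcp [0.5316 0.2859 0.0892] hol [0.0004 0.0951 0.0892] F [-1.6  0.3  5.4] open -0.0004 gf 2.3
Fhol -1.49 0.59 T [ 0.15  0.21 -0.01]
t21.70 slide [ 0.0177 -0.0009  0.0575] spin 0.0002 ang 0.161 tcp [0.5316 0.2859 0.0892] hol [0.0004 0.0951 0.0892] F [-1.6  0.3  5.4] open -0.0004 gf 2.3
Fhol -1.49 0.59 T [ 0.15  0.21 -0.01]
```

play_rows --moves '[{"slide": [0.004, 0, 0.008], "spin": 0, "grip": 1}, {"slide": [0.0077, 0, 0.0167], "spin": 0, "grip": 1}, {"slide": [0.011, 0, 0.027], "spin": 0, "grip": 1}, {"slide": [0.0141, 0, 0.0367], "spin": 0, "grip": 1}]'

```text
time_s: 22.03
tcp_pos: [0.5306, 0.2928, 0.0707]
eef_rot: [-0.0, 0.648, 0.762, 0.001]
force: [-0.6, 2.2, 3.8]
opening: -0.0004
grasp_force: 1.6
```

play_rows --moves '[{"slide": [0.001, 0, 0.006], "spin": 0, "grip": 1}, {"slide": [0.002, 0, 0.012], "spin": 0, "grip": 1}, {"slide": [0.002, 0, 0.012], "spin": 0, "grip": 1}]'

```text
time_s: 22.28
tcp_pos: [0.5299, 0.2928, 0.0641]
eef_rot: [-0.0, 0.648, 0.761, -0.0]
force: [-0.8, 0.5, -0.3]
opening: 0.0002
grasp_force: 0.0
```

```bash
for a in ".104 .0605"; do python3 st.py 0 $a;done
```

```text
t22.28 slide [0.0035 0.0003 0.0072] spin 0.0001 ang 0.160 tcp [0.5299 0.2928 0.0641] hol [-1.000e-04  1.023e-01  6.410e-02] F [-0.8  0.5 -0.3] open 0.0002 gf 0.0
Fhol -0.68 0.57 T [-0.04 -0.02 -0.01]
```

play_rows --moves '[{"slide": [0.002, 0, 0.004], "spin": 0, "grip": 1}, {"slide": [0.002, 0, 0.008], "spin": 0, "grip": 1}, {"slide": [0.002, 0, 0.008], "spin": 0, "grip": 1}]'

```text
time_s: 22.53
tcp_pos: [0.5299, 0.2937, 0.0606]
eef_rot: [-0.0, 0.648, 0.761, -0.0]
force: [-0.0, 1.5, 0.6]
opening: -0.0004
grasp_force: 0.0
```

play_rows --moves '[{"slide": [0, 0, 0.002], "spin": 0, "grip": 1}, {"slide": [0, 0, 0.002], "spin": 0, "grip": 1}]'

```text
time_s: 22.7
tcp_pos: [0.53, 0.2937, 0.0605]
eef_rot: [0.0, 0.648, 0.761, -0.0]
force: [-1.8, -1.3, 8.2]
opening: -0.0001
grasp_force: 4.0
```

play_rows --moves '[{"slide": [0, 0, 0.0015], "spin": 0, "grip": 1}, {"slide": [0, 0, 0.0015], "spin": 0, "grip": 1}, {"slide": [0, 0, 0.0015], "spin": 0, "grip": 1}]'

```text
time_s: 22.95
tcp_pos: [0.5301, 0.2937, 0.0604]
eef_rot: [0.0, 0.648, 0.761, 0.0]
force: [-4.6, -2.0, 14.9]
opening: -0.0002
grasp_force: 7.6
```

play_rows --moves '[{"slide": [0, 0, -0.02], "spin": 0, "grip": 1}, {"slide": [0, 0, -0.08], "spin": 0, "grip": 1}, {"slide": [0, 0, -0.16], "spin": 0, "grip": 1}, {"slide": [0, 0, -0.24], "spin": 0, "grip": 1}, {"slide": [0.08, 0, -0.28], "spin": 0, "grip": 1}, {"slide": [0.16, 0, -0.28], "spin": 0, "grip": 1}, {"slide": [0.24, 0, -0.28], "spin": 0, "grip": 1}, {"slide": [0.24, 0, -0.28], "spin": 0, "grip": 1}, {"slide": [0.24, 0, -0.28], "spin": 0, "grip": 1}]'

```text
time_s: 23.7
tcp_pos: [0.5101, 0.4143, 0.199]
eef_rot: [-0.0, 0.647, 0.762, -0.0]
force: [1.1, -0.8, 0.0]
opening: 0.0004
grasp_force: 0.0
```

```bash
python3 - <<'E'
from h import *
go(hol(0,.2,.2),.16)
old=cv2.imread("pics/full3.png");im=vision.snapshot("scene")[:,:,::-1];cv2.imwrite("pics/full4.png",im)
# dark grip in new picture vs predicted closed position
g=im.max(2)
m=((g<75)&(im.max(2)-im.min(2)<25)).astype(np.uint8);m[:,:165]=0;m[:,235:]=0;m[:225]=0;m[300:]=0
n,l,st,ce=cv2.connectedComponentsWithStats(m);print([(st[i].tolist(),ce[i].round(1).tolist()) for i in range(1,n) if st[i,4]>15])
for a in(0,.1,.3): print(a,proj("scene",hol(0,.045+.065*np.cos(a),.0525+.065*np.sin(a))).round(1))
# cartridge shift: match tube patch between before and after
p=old[245:300,228:262];r=cv2.matchTemplate(im,p,cv2.TM_CCOEFF_NORMED);y,x=np.unravel_index(r.argmax(),r.shape);print("shift px",x-228,y-245,r.max(),
 "per 4mm",proj("scene",hol(0,-.046,.03))-proj("scene",hol(0,-.05,.03)))
E
```

```text
t23.70 slide [-0.0505  0.0004 -0.002 ] spin 0.0010 ang 0.163 tcp [0.5101 0.4143 0.199 ] hol [-0.0003  0.2253  0.199 ] F [ 1.1 -0.8  0. ] open 0.0004 gf 0.0
[([165, 225, 70, 75, 5198], [199.8, 261.7])]
0 [172.9 291.2]
0.1 [172.5 289.1]
0.3 [172.6 284.3]
shift px 178 -240 0.48254436 per 4mm [-1.53197286  0.89825326]
```

```bash
python3 -c "
from h import *
go((.16,.5,.24))"
```

```text
t23.75 slide [ 0.2849 -0.6638 -0.082 ] spin 0.0000 ang 0.162 tcp [0.5105 0.4128 0.1989] hol [-2.000e-04  2.238e-01  1.989e-01] F [-0.3 -0.1  0.5] open -0.0004 gf 0.0
```

play_rows --moves '[{"slide": [0, 0, -0.08], "spin": 0, "grip": 1}, {"slide": [0.285, -0.66, -0.08], "spin": 0, "grip": 1}, {"slide": [0.285, -0.66, -0.08], "spin": 0, "grip": 1}, {"slide": [0.285, -0.66, -0.08], "spin": 0, "grip": 1}, {"slide": [0.285, -0.66, -0.08], "spin": 0, "grip": 1}, {"slide": [0.285, -0.66, -0.08], "spin": 0, "grip": 1}, {"slide": [0.285, -0.66, -0.08], "spin": 0, "grip": 1}, {"slide": [0.285, -0.66, -0.08], "spin": 0, "grip": 1}, {"slide": [0.285, -0.66, -0.08], "spin": 0, "grip": 1}, {"slide": [0.285, -0.66, -0.08], "spin": 0, "grip": 1}, {"slide": [0.285, -0.66, -0.08], "spin": 0, "grip": 1}, {"slide": [0.285, -0.66, -0.08], "spin": 0, "grip": 1}]'

```text
time_s: 24.75
tcp_pos: [0.1621, 0.4999, 0.2394]
eef_rot: [0.0, 0.648, 0.762, 0.0]
force: [-0.1, -0.1, 0.1]
opening: -0.0001
grasp_force: 0.0
```

```bash
cat > chk.py <<'E'
from h import *
s=vision.snapshot("scene")[:,:,::-1].copy();t=vision.snapshot("top")[:,:,::-1].copy();cv2.imwrite("pics/full5.png",s);cv2.imwrite("pics/top5.png",t)
for im,n,(x0,x1,y0,y1) in((s,"scene",(160,235,225,310)),(t,"top",(165,215,205,250))):
    g=im.max(2);m=np.zeros(g.shape,np.uint8);m[y0:y1,x0:x1]=(g[y0:y1,x0:x1]<70)
    k,l,st,ce=cv2.connectedComponentsWithStats(m);print(n,[(st[i].tolist(),ce[i].round(1).tolist()) for i in range(1,k) if st[i,4]>12])
    for a in(0,.1,.3): print(a,proj(n,hol(0,.045+.065*np.cos(a)-.003*np.sin(a),.049+.065*np.sin(a))).round(1))
old=cv2.imread("pics/full3.png");f=lambda i:cv2.resize(i,None,fx=8,fy=8,interpolation=cv2.INTER_CUBIC)
p=f(old[246:290,230:262]);r=cv2.matchTemplate(f(s[236:300,220:272]),p,cv2.TM_CCOEFF_NORMED);y,x=np.unravel_index(r.argmax(),r.shape)
print("cart shift px",x/8-10,y/8-10,r.max())
E
python3 chk.py
```

```text
scene [([206, 265, 8, 13, 34], [209.6, 270.5]), ([160, 283, 27, 22, 322], [173.0, 293.8]), ([176, 303, 8, 7, 21], [179.3, 306.2])]
0 [173.3 292.3]
0.1 [173.  290.1]
0.3 [173.3 285.2]
top [([167, 226, 18, 12, 166], [175.6, 231.7])]
0 [176.8 231.8]
0.1 [176.4 231.5]
0.3 [176.4 230.8]
cart shift px -0.875 0.375 0.6163366
```

```bash
python3 - <<'E'
from h import *
f=lambda i:cv2.resize(cv2.GaussianBlur(cv2.cvtColor(i,cv2.COLOR_BGR2GRAY),(0,0),.8),None,fx=8,fy=8,interpolation=cv2.INTER_CUBIC).astype(np.float32)
gr=lambda i:cv2.magnitude(cv2.Sobel(i,cv2.CV_32F,1,0,ksize=5),cv2.Sobel(i,cv2.CV_32F,0,1,ksize=5))
T=cv2.imread("pics/full5.png")
for n in("full3",):
    o=cv2.imread(f"pics/{n}.png")
    for nm,(x0,x1,y0,y1) in dict(tube=(232,262,244,274),headside=(222,244,258,292),barb=(160,182,296,312)).items():
        p=gr(f(o[y0:y1,x0:x1]))[24:-24,24:-24];r=cv2.matchTemplate(gr(f(T[y0-6:y1+6,x0-6:x1+6])),p,cv2.TM_CCOEFF_NORMED)
        y,x=np.unravel_index(r.argmax(),r.shape);print(n,nm,(x-24)/8-6,(y-24)/8-6,r.max())
# white tube mask centroid
# tube/head and tube/cap junctions along the tube axis, origin from y=20 and y=-40
for n,img in(("scene",T),("top",cv2.imread("pics/top5.png"))):
    g=cv2.cvtColor(img,cv2.COLOR_BGR2GRAY).astype(np.float32)
    ys=np.arange(-.14,.03,.002);v=[]
    for y in ys:
        u=proj(n,hol(0,y,.0415)) ;v.append(int(cv2.getRectSubPix(g,(1,1),tuple(map(float,u)))[0,0]))
    print(n,list(zip((ys*1000).round().astype(int).tolist(),v)))
E
```

```text
full3 tube -0.875 0.875 0.6643508
full3 headside -0.875 0.125 0.34465918
full3 barb 3.25 -5.0 0.5601725
scene [(-140, 152), (-138, 152), (-136, 152), (-134, 153), (-132, 152), (-130, 150), (-128, 151), (-126, 151), (-124, 154), (-122, 157), (-120, 155), (-118, 155), (-116, 151), (-114, 139), (-112, 127), (-110, 125), (-108, 125), (-106, 125), (-104, 125), (-102, 124), (-100, 124), (-98, 126), (-96, 124), (-94, 123), (-92, 125), (-90, 126), (-88, 126), (-86, 118), (-84, 98), (-82, 74), (-80, 80), (-78, 106), (-76, 120), (-74, 125), (-72, 126), (-70, 129), (-68, 126), (-66, 124), (-64, 120), (-62, 120), (-60, 124), (-58, 124), (-56, 125), (-54, 126), (-52, 124), (-50, 121), (-48, 117), (-46, 118), (-44, 122), (-42, 124), (-40, 127), (-38, 125), (-36, 124), (-34, 123), (-32, 121), (-30, 108), (-28, 84), (-26, 78), (-24, 99), (-22, 116), (-20, 125), (-18, 125), (-16, 126), (-14, 124), (-12, 125), (-10, 125), (-8, 124), (-6, 123), (-4, 116), (-2, 108), (0, 105), (2, 104), (4, 106), (6, 101), (8, 83), (10, 74), (12, 73), (14, 74), (16, 74), (18, 76), (20, 67), (22, 67), (24, 64), (26, 61),
[... 322 characters left out ...]
92, 154), (-90, 154), (-88, 153), (-86, 149), (-84, 131), (-82, 107), (-80, 89), (-78, 102), (-76, 126), (-74, 141), (-72, 143), (-70, 142), (-68, 142), (-66, 142), (-64, 142), (-62, 140), (-60, 140), (-58, 142), (-56, 142), (-54, 143), (-52, 143), (-50, 143), (-48, 141), (-46, 140), (-44, 140), (-42, 141), (-40, 142), (-38, 144), (-36, 145), (-34, 144), (-32, 141), (-30, 131), (-28, 106), (-26, 87), (-24, 89), (-22, 121), (-20, 141), (-18, 152), (-16, 156), (-14, 157), (-12, 156), (-10, 155), (-8, 155), (-6, 156), (-4, 155), (-2, 147), (0, 127), (2, 102), (4, 104), (6, 117), (8, 129), (10, 132), (12, 129), (14, 119), (16, 104), (18, 90), (20, 95), (22, 107), (24, 116), (26, 117), (28, 115)]
```

```bash
python3 -c "
from station import ticket
print(ticket.hand_in())"
```

```text
the job is handed in; nothing more can be done
None
```

I fitted the cartridge into the holder, latched it and handed the job in; no verdict came back. The last images show the lever fully down and the cartridge drawn about 2 mm further in, to about y −45 to −47 mm (the home limit is −47.5), but I didn't see the bar under the nose directly.

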